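# Unlock the child-resistant cap of the cleaning-solvent bottle at the measuring machine

### The job

Unlock the red child-resistant cap on its amber solvent bottle: push the cap down against its spring and, while it is down, turn it anticlockwise (seen from above) about 60 degrees, until its white pointer has gone from over the red tab on the bottle's holder to the green tab, then let go so that the cap springs back up. Leave the blue-capped bottle locked.

Things in the scene. Friction and masses are not known exactly. Their poses are not given: they have to be found in the camera images.
- red_cap (a point): Centre (on the axis, half-way up) of the red cap: upright ribbed cylinder, 44 mm across, 34 mm high, white pointer on its top along its own +x; z up; sinks and turns with the cap. About 143 mm above the table, on a fixed square amber bottle (66 x 66 mm, flat top 43 mm below this point, neck 32 mm across, shoulder slope starting 14 mm under the cap). Grip it at any yaw; 90 mm of free air round it.
- red_turn (a joint): Turn of the red cap, rad, growing anticlockwise from above. Starts at 0 to 0.12 (pointer at the red tab on the holder's rim); 1.05: pointer at the green tab; hard stop 1.3. With the cap up a tooth blocks it at about 0.17; held at least 4.5 mm down it turns freely (0.06 N m friction). The tooth ends at about 0.72; past that the cap can spring up and is unlocked.
- red_press (a joint): How far the red cap is pressed down, m: 0 is up, 0.008 is the bottom stop. A spring pushes it up with 5 N when up and 11.4 N at the bottom; 0.0045 or more frees the turn. It stays up by itself when let go, unless it is still under the tooth.
- blue_cap (a point): Centre of the blue cap of the other bottle, alike but for the colour. Not to be unlocked. Both bottles are bolted down in steel holders (foot 104 x 104 mm); the caps are at least 200 mm apart.
- blue_turn (a joint): How far the blue cap is turned, rad, like that of the red cap; locked while it is under 0.2.
There are look-alikes about, which are no part of the job. What is shaped like the part that bears red_cap but purple or yellow is not meant.

How it is judged:
On the way, in this order (a step that is already met when the one before it is completed fails the run):
1. the red cap is pressed at least 3.5 mm down while still locked (value of joint red_press above 0.0035 m and value of joint red_turn below 0.35 rad), for 0.05 s.
2. held down, the red cap is turned under the tooth (value of joint red_press above 0.003 m and value of joint red_turn above 0.5 rad), for 0.05 s.
At the end, for the whole second after the job is handed in: The red cap is turned at least 0.85 rad (49 degrees, to within about 11 degrees of the green tab or anywhere beyond it), is let go and has sprung back up to within 2 mm; the blue cap is still locked (turned less than 0.3 rad) (value of joint red_turn above 0.85 rad and value of joint red_press below 0.002 m and value of joint blue_turn below 0.3 rad); the robot touches nothing.
It fails at once if the blue cap is unlocked (value of joint blue_turn above 0.3 rad).
It also fails if it takes over 32 s, if anything falls off the work surface, if the arm or the gripper's body presses on something with over 40 N, if the wrist force passes 120 N, or if a joint passes its speed limit or range.

### The arm

A 6-joint arm with a two-finger parallel gripper is mounted at the origin on the work surface. World frame = base frame: x ahead of the robot, y to its left, z up, the work surface at z = 0. Lengths are in m, angles in rad, forces in N, time in s.
With the tool pointing down it reaches from about 0.275 to 0.825 m from the base axis. Payload 4.9 kg.
Tool frame: the origin (TCP) lies midway between the tips of the shut fingers; the grasp point (between the pads) lies 19 mm behind it; z points along the fingers, y is the line along which they close (so a half turn about z gives the same grasp; the last joint's range is limited). The gripper opens to 85 mm and grips with 20 to 120 N. Pads are 22 mm wide; open, the fingers measure 114 mm over their backs; the gripper's body (76 mm by 85 mm) begins 54 mm behind the grasp point. The pads swing forward as they close: fully open they stand 13 mm farther back than shut.
Start: joints at [1.058, 0.326, -0.193, 1.052, 0, 1.437], TCP at [0.203, 0.511, 0.231] pointing down, gripper open.
Joint ranges: [-2.65, 2.65], [-0.97, 1.79], [-1.3, 1.35], [-1.93, 2.1], [-1.47, 1.37], [-3.14, 3.14]. Speed limits (rad/s): [2.57, 2.57, 3.14, 3.14, 3.14, 3.14].

### API

Orientations are given as a 3x3 rotation matrix whose columns are the frame's x, y, z axes.
In Python, from cell import robot, imaging gives the robot as it stands. The module is installed in compiled form; this text tells all that it offers.
- The arm moves only by the tool carry_out, never from a script. Its arguments are lists of equal length, an entry for each row: "grip": the opening, from -1 (shut) to 1 (fully open); "dp": the shift along the tool's x, y, z in mm, a list of three; "rot": the turn, a rotation vector about the tool's x, y, z in rad, a list of three. A call has 1 to 20 rows; each row is the pose to reach, as a shift and turn from the pose commanded when the call began, along the tool's axes at that moment; what a row does not reach only later rows make up. A row lasts 1/12 s, in which the tool goes at most 41.7 mm and 7.16 degrees, less where a joint would pass 70% of its speed; a pose out of reach is approached as far as the arm can. A call with a gripper value outside its range is refused whole. The fingers move at their own pace and stop on an object; "force" is the grip in N (left out, the last holds). Time passes only in rows, so rows that repeat a pose let the fingers close. It gives the time, the measured TCP pose, the force, the opening and the grip force at its end, in the units of the state.
- robot.state(): the state, without advancing time (a new reading comes with each control period).
- imaging.get_image(name): name is "side" or "top"; returns (picture, depth): 400x640x3 uint8, blue, green, red; 400x640 float32, m along the optical axis (not along the pixel's ray), 0 where there is no reading.
- imaging.camera_params(name): a dict with "fx", "fy", "cx", "cy" (pixels), "k1" (the pictures are not rectified: a ray, as slopes to the right and down, at radius r is drawn at 1 + k1 r^2 times it, then the intrinsics apply), "R" (3x3) and "t" (3): a world point X has camera coordinates R X + t. Camera axes: x right, y down, z forward; pixel columns grow to the right and rows downward; lengths in m; the calibration is good to about 2 mm. A picture is of the moment at which its call begins. camera_params takes no time and is no camera call.
- robot.close_job(): hands the job in; it is judged then, once.
The state is a dict: "t": time; "joints": joint angles; "joint_vel": joint speeds; "joint_torque": joint torques, N m; "eef_pos": TCP position; "ee_rot": TCP orientation; "contact_force": force on the tool from outside, world axes, zero at the start; "torque": the same for the moment, N m; "width": opening from 0.0 (shut) to 1.0 (fully open); "finger_force": force on a finger pad.
Only numpy, scipy, OpenCV 4.12 (cv2) and the standard library are available. Lean on these libraries where they do the work, as an engineer would, in place of code of your own. Each camera call takes 0.05 s, during which the arm holds its last target. There are 200 camera calls.

## Working session

There is one attempt and no reset: what is moved stays moved. The work goes in short steps, Python scripts to look and compute and a tool call to move; the robot and the scene stay as the last step left them, time stands still between calls to the robot, and variables do not carry over. Pictures are saved under pics/ and viewed, at most 10 in all, crops included, and the job is handed in when it is done.

Besides the shell and the picture viewer there is one more tool, called after "Request:" in YAML: its name, and indented under it one key for each argument. carry_out: Moves the arm, as the interface text tells. Its arguments: {"type":"object","properties":{"grip":{"type":"array","items":{"type":"number"}},"dp":{"type":"array","items":{"type":"array","items":{"type":"number"}}},"rot":{"type":"array","items":{"type":"array","items":{"type":"number"}}},"force":{"type":"number"}},"required":["grip","dp","rot"]}

```bash
mkdir -p pics
cat > h.py <<'E'
import numpy as np, cv2
from cell import robot, imaging
def ray(n,u,v):
    p=imaging.camera_params(n); K=np.array([[p['fx'],0,p['cx']],[0,p['fy'],p['cy']],[0,0,1.]])
    d=cv2.undistortPoints(np.array([[[u,v]]],float),K,np.array([p['k1'],0,0,0.]))[0,0]
    R=np.array(p['R']);t=np.array(p['t']); return -R.T@t, R.T@np.array([d[0],d[1],1])
def plane(n,u,v,z):
    c,d=ray(n,u,v); return c+d*(z-c[2])/d[2]
def depthpt(n,u,v,z):
    c,d=ray(n,u,v); return c+d*z
E
python3 - <<'E'
from h import *
for n in ("top","side"):
    im,d=imaging.get_image(n); cv2.imwrite(f"pics/{n}0.png",im); np.savez(f"{n}0.npz",im=im,d=d)
    hsv=cv2.cvtColor(im,cv2.COLOR_BGR2HSV)
    m=((hsv[...,0]<6)|(hsv[...,0]>172))&(hsv[...,1]>140)&(hsv[...,2]>60)
    b=(abs(hsv[...,0].astype(int)-112)<12)&(hsv[...,1]>120)&(hsv[...,2]>60)
    for nm,mm in(("red",m),("blue",b)):
        k,l,s,c=cv2.connectedComponentsWithStats(mm.astype(np.uint8))
        for i in range(1,k):
            if s[i,4]>25:
                dd=d[(l==i)&(d>0)]; z=np.median(dd) if len(dd) else 0
                print(n,nm,s[i],c[i].round(1),depthpt(n,*c[i],z).round(3))
s=robot.state();print(s['t'],s['eef_pos'],s['ee_rot'],imaging.camera_params('top'))
E
```

```text
top red [396 112  20  20 282] [404.9 122. ] [ 0.666 -0.232  0.158]
top red [306 130  20  20 287] [315.2 139.6] [ 0.622 -0.03   0.158]
top red [ 72 152  10  22 182] [ 76.8 162.7] [0.587 0.583 0.026]
top red [454 170  21  22 308] [463.9 182.4] [ 0.53  -0.363  0.159]
top red [377 181  20  25 296] [386.6 195.3] [ 0.498 -0.191  0.159]
top red [524 260  11   9  82] [529.4 264. ] [ 0.354 -0.543  0.057]
top red [412 282  20  18 258] [420.7 291.5] [ 0.289 -0.265  0.16 ]
top blue [235 179  21  20 284] [245.5 188.9] [0.506 0.123 0.158]
side red [257 129  18   7  79] [265.5 132.2] [0.588 0.579 0.025]
side red [365 161  23  24 468] [375.4 172.1] [ 0.618 -0.04   0.149]
side red [449 202  30  29 714] [463.3 216.2] [ 0.662 -0.243  0.15 ]
side red [348 212  29  32 747] [361.6 227.4] [ 0.493 -0.203  0.151]
side red [433 240  15  19  71] [440.  248.7] [ 0.639 -0.228  0.081]
side red [337 252   9  20  46] [341.  260.8] [ 0.466 -0.189  0.083]
side red [ 432  268   39   42 1236] [450.6 288.8] [ 0.525 -0.374  0.152]
side red [ 231  274   37   42 1227] [248.7 294.3] [ 0.288 -0.278  0.153]
side red [415 312 
[... 220 characters left out ...]
] [215.3 101.7] [ 0.562  1.223 -0.048]
side blue [284 144  21  21 384] [293.7 154. ] [0.504 0.112 0.149]
side blue [277 178  11  10  35] [282.1 182.5] [0.477 0.119 0.081]
0.1 [0.20312037 0.51054323 0.23056598] [[-9.29114472e-01  3.69791430e-01 -7.71843737e-04]
 [ 3.69792180e-01  9.29113452e-01 -1.39190549e-03]
 [ 2.02415679e-04 -1.57866131e-03 -9.99998733e-01]] {'fx': 482.20311995874016, 'fy': 482.20311995874016, 'cx': 324.1008019803373, 'cy': 201.55157517090385, 'k1': -0.022214499315827134, 'R': array([[ 0.0209519 , -0.99968712, -0.01366279],
       [-0.99016254, -0.0188574 , -0.13864541],
       [ 0.13834439,  0.01643327, -0.99024784]]), 't': array([-0.0609105 ,  0.49715157,  1.15905305])}
```

View pics/top0.png

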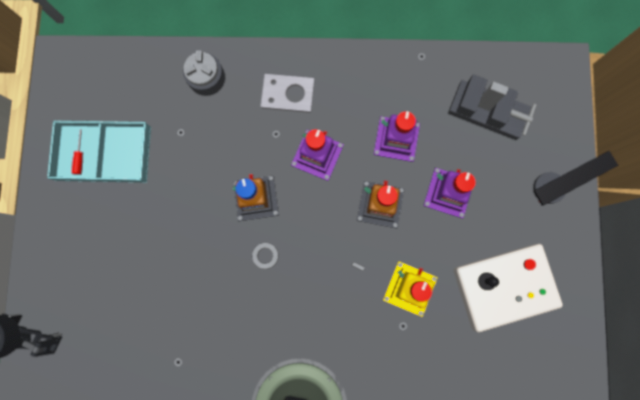

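View pics/side0.png

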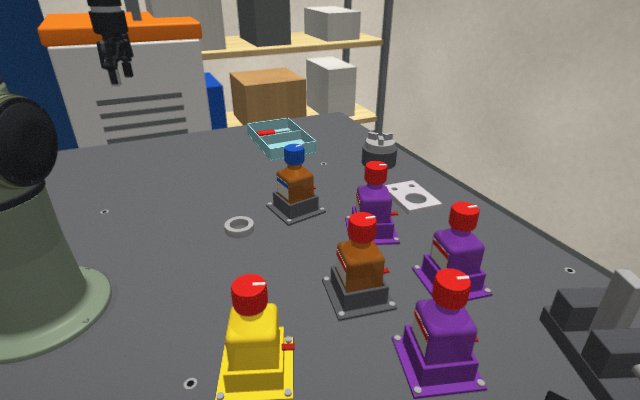

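Run:
```python
from h import *
for n,(u0,v0,w) in {"top":(387,195,32),"side":(361,245,60)}.items():
    f=np.load(f"{n}0.npz");im,d=f['im'],f['d']
    cv2.imwrite(f"pics/c_{n}.png",cv2.resize(im[v0-w:v0+w,u0-w:u0+w],(390,390),interpolation=cv2.INTER_CUBIC))
    hsv=cv2.cvtColor(im,cv2.COLOR_BGR2HSV)
    P=np.array([depthpt(n,u,v,d[v,u]) for v in range(v0-w,v0+w) for u in range(u0-w,u0+w) if d[v,u]>0])
    T=P[(P[:,2]>.152)&(P[:,2]<.17)]; c,r=cv2.minEnclosingCircle(T[:,:2].astype(np.float32))
    print(n,len(T),T.mean(0).round(4),np.median(T[:,2]),np.round(c,4),r)
    m=(((hsv[...,0]<6)|(hsv[...,0]>172))&(hsv[...,1]>140)&(hsv[...,2]>60)).astype(np.uint8)
    cs=max([c for c in cv2.findContours(m,0,1)[0] if abs(c.mean((0,1))-[u0,v0]).max()<25],key=cv2.contourArea)
    x,y,ww,hh=cv2.boundingRect(cs);print(x,y,ww,hh)
    if n=="top":
        # white pointer
        wm=(hsv[...,1]<90)&(hsv[...,2]>150);ys,xs=np.nonzero(wm[v0-14:v0+14,u0-14:u0+14]);print("white",xs.mean()+u0-14,ys.mean()+v0-14,len(xs),plane(n,xs.mean()+u0-14,ys.mean()+v0-14,.16))
        q=np.array([plane(n,*p[0],.16)[:2] for p in cs]);print("plane circle",cv2.minEnclosingCircle(q.astype(np.float32)))
    else:
        # bearing of cap axis: left/right edges at mid height
        row=y+hh//2+0; xs=np.nonzero(m[row,x:x+ww])[0]+x; a,b=xs.min(),xs.max()
        print("axis ray at z .143",plane(n,(a+b)/2,row,.143), ray(n,(a+b)/2,row))
i=np.hstack([cv2.imread("pics/c_top.png"),cv2.imread("pics/c_side.png")]);cv2.imwrite("pics/crop.png",i)
```

```text
Traceback (most recent call last):
  File "h.py", line 10, in depthpt
    c,d=ray(n,u,v); return c+d*z
        ~~~^^^^^^^
  File "h.py", line 4, in ray
    p=imaging.camera_params(n); K=np.array([[p['fx'],0,p['cx']],[0,p['fy'],p['cy']],[0,0,1.]])
ValueError: time passes only in moves, steps and waits
```

```bash
sed -i 's/^def ray/PC={}\ndef params(n):\n    if n not in PC: PC[n]=imaging.camera_params(n)\n    return PC[n]\ndef ray/; s/p=imaging.camera_params(n)/p=params(n)/' h.py
cat > m.py <<'E'
from h import *
for n,(u0,v0,w) in {"top":(387,195,32),"side":(361,245,60)}.items():
    f=np.load(f"{n}0.npz");im,d=f['im'],f['d']
    cv2.imwrite(f"pics/c_{n}.png",cv2.resize(im[v0-w:v0+w,u0-w:u0+w],(390,390),interpolation=cv2.INTER_CUBIC))
    hsv=cv2.cvtColor(im,cv2.COLOR_BGR2HSV)
    P=np.array([depthpt(n,u,v,d[v,u]) for v in range(v0-w,v0+w) for u in range(u0-w,u0+w) if d[v,u]>0])
    T=P[(P[:,2]>.152)&(P[:,2]<.17)]; c,r=cv2.minEnclosingCircle(T[:,:2].astype(np.float32))
    print(n,len(T),T.mean(0).round(4),np.median(T[:,2]),np.round(c,4),r)
    m=(((hsv[...,0]<6)|(hsv[...,0]>172))&(hsv[...,1]>140)&(hsv[...,2]>60)).astype(np.uint8)
    cs=max([c for c in cv2.findContours(m,0,1)[0] if abs(c.mean((0,1))-[u0,v0]).max()<25],key=cv2.contourArea)
    x,y,ww,hh=cv2.boundingRect(cs);print(x,y,ww,hh)
    if n=="top":
        wm=(hsv[...,1]<90)&(hsv[...,2]>150);ys,xs=np.nonzero(wm[v0-14:v0+14,u0-14:u0+14]);print("white",len(xs),plane(n,xs.mean()+u0-14,ys.mean()+v0-14,.16))
        q=np.array([plane(n,*p[0],.16)[:2] for p in cs]);print("plane circle",cv2.minEnclosingCircle(q.astype(np.float32)))
    else:
        row=y+hh//2; xs=np.nonzero(m[row,x:x+ww])[0]+x; a,b=xs.min(),xs.max()
        c,dd=ray(n,(a+b)/2,row); print("side cam",c,"bearing",dd/np.linalg.norm(dd[:2]))
i=np.hstack([cv2.imread("pics/c_top.png"),cv2.imread("pics/c_side.png")]);cv2.imwrite("pics/crop.png",i)
E
python3 m.py
```

```text
top 309 [ 0.4981 -0.193   0.159 ] 0.1591020178673439 [ 0.4985 -0.1933] 0.022006584331393242
377 181 20 25
white 20 [ 0.51317665 -0.19493036  0.16      ]
plane circle ((0.5024793744087219, -0.19032235443592072), 0.027147766202688217)
side 431 [ 0.4967 -0.1976  0.1589] 0.1598713792568347 [ 0.4986 -0.1942] 0.023192737251520157
348 212 29 32
side cam [ 0.20055972 -0.67272459  0.51614468] bearing [ 0.52883943  0.84872189 -0.66282756]
```

View pics/crop.png

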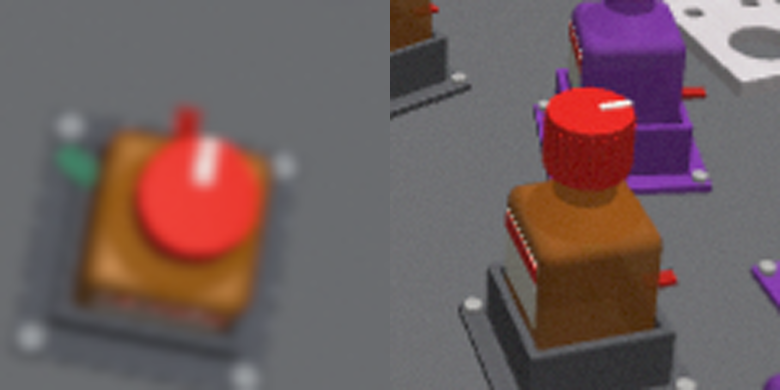

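The red-capped candidates in the top picture are:
- purple bottles at (315,140), (405,122) and (464,182)
- a yellow bottle at (421,291)
- the amber bottle at (387,195)

Only the amber one, in a dark steel holder, fits. The crop confirms it, with the pointer by the red tab and the green tab to the left. Its centre is about (0.4985, -0.1935), the top is at z 0.16 as expected, and the side bearing agrees. I'm moving above it.

Request:
carry_out:
  grip: [1,1,1,1,1,1,1,1,1,1,1,1,1,1,1,1,1,1,1,1]
  dp:
    - [-535,-545,0]
    - [-535,-545,0]
    - [-535,-545,0]
    - [-535,-545,0]
    - [-535,-545,0]
    - [-535,-545,0]
    - [-535,-545,0]
    - [-535,-545,0]
    - [-535,-545,0]
    - [-535,-545,0]
    - [-535,-545,0]
    - [-535,-545,0]
    - [-535,-545,0]
    - [-535,-545,0]
    - [-535,-545,0]
    - [-535,-545,0]
    - [-535,-545,0]
    - [-535,-545,0]
    - [-535,-545,0]
    - [-535,-545,0]
  rot:
    - [0,0,0.72]
    - [0,0,0.72]
    - [0,0,0.72]
    - [0,0,0.72]
    - [0,0,0.72]
    - [0,0,0.72]
    - [0,0,0.72]
    - [0,0,0.72]
    - [0,0,0.72]
    - [0,0,0.72]
    - [0,0,0.72]
    - [0,0,0.72]
    - [0,0,0.72]
    - [0,0,0.72]
    - [0,0,0.72]
    - [0,0,0.72]
    - [0,0,0.72]
    - [0,0,0.72]
    - [0,0,0.72]
    - [0,0,0.72]

```text
t: 1.77
eef_pos: [0.4997, -0.1965, 0.2304]
ee_rot: [[-0.451, 0.893, -0.0], [0.893, 0.451, -0.0], [-0.0, -0.0, -1.0]]
contact_force: [-0.1, 0.7, 0.3]
width: 1.0
finger_force: 0.0
```

```bash
cat > s.py <<'E'
from h import *
s=robot.state();R=np.array(s['ee_rot']);p=np.array(s['eef_pos'])
print(s['t'],p.round(4),"yaw",np.arctan2(R[1,0],R[0,0]).round(3),"q",np.round(s['joints'],3),"F",np.round(s['contact_force'],2),"T",np.round(s['torque'],2),s['width'],s['finger_force'])
print("dp to z .122:",(R.T@(np.array([.4985,-.1937,.122])-p)*1000).round(1))
E
python3 s.py
```

```text
1.7667 [ 0.4997 -0.1965  0.2304] yaw 2.039 q [-0.512  0.303 -0.228  1.04  -0.     0.591] F [-0.12  0.71  0.33] T [ 0.01  0.02 -0.03] 1.0003291915685442 0.0
dp to z .122: [  3.1   0.2 108.4]
```

Request:
carry_out:
  grip: [1,1,1,1,1,1,1,1]
  dp:
    - [3,0,20]
    - [3,0,40]
    - [3,0,60]
    - [3,0,80]
    - [3,0,95]
    - [3,0,108]
    - [3,0,108]
    - [3,0,108]
  rot:
    - [0,0,0]
    - [0,0,0]
    - [0,0,0]
    - [0,0,0]
    - [0,0,0]
    - [0,0,0]
    - [0,0,0]
    - [0,0,0]

```text
t: 2.43
eef_pos: [0.4965, -0.1888, 0.1229]
ee_rot: [[-0.456, 0.89, -0.002], [0.89, 0.456, 0.002], [0.002, -0.001, -1.0]]
contact_force: [0.7, -0.6, -0.2]
width: 1.001
finger_force: 0.0
```

```bash
python3 s.py
python3 - <<'E'
from h import *
im,d=imaging.get_image("side");cv2.imwrite("pics/s1.png",cv2.resize(im[160:320,270:470],(800,600)[:1]+(640,))[:600])
E
```

```text
2.4333 [ 0.4965 -0.1888  0.1229] yaw 2.044 q [-0.503  0.393 -0.395  0.785  0.     0.595] F [ 0.69 -0.64 -0.16] T [-0.    0.01  0.01] 1.0014436825255195 0.0
dp to z .122: [-5.3 -0.4  0.9]
```

View pics/s1.png

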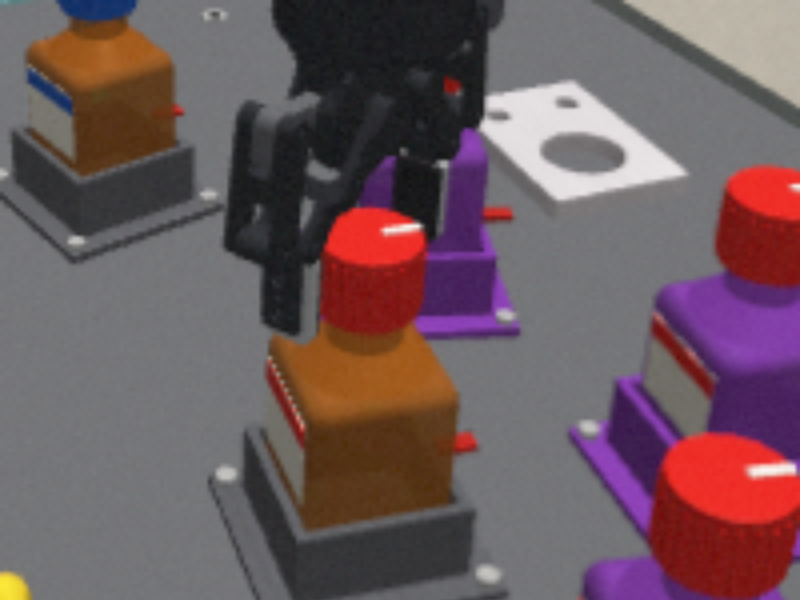

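The fingers straddle the cap, with the tips at about the right height. The tool sits about 5 mm off along its x axis, so I'm correcting that and closing.

Request:
carry_out:
  grip: [1,1,1,1]
  dp:
    - [-4,0,1]
    - [-4,0,1]
    - [-4,0,1]
    - [-4,0,1]
  rot:
    - [0,0,0]
    - [0,0,0]
    - [0,0,0]
    - [0,0,0]

```text
t: 2.82
eef_pos: [0.4997, -0.1943, 0.1228]
ee_rot: [[-0.454, 0.891, 0.001], [0.891, 0.455, -0.0], [-0.001, 0.001, -1.0]]
contact_force: [0.4, -0.1, 0.6]
width: 1.005
finger_force: 0.0
```

```bash
python3 s.py
```

```text
2.8167 [ 0.4997 -0.1943  0.1228] yaw 2.043 q [-0.509  0.399 -0.386  0.785  0.     0.59 ] F [ 0.39 -0.12  0.62] T [-0.01 -0.01 -0.01] 1.0054823953779397 0.0
dp to z .122: [ 1.1 -0.8  0.8]
```

Within about 1 mm. Closing now.

Request:
carry_out:
  grip: [-1,-1,-1,-1,-1,-1,-1,-1,-1,-1]
  dp:
    - [0,-0.5,0]
    - [0,-0.5,0]
    - [0,-0.5,0]
    - [0,-0.5,0]
    - [0,-0.5,0]
    - [0,-0.5,0]
    - [0,-0.5,0]
    - [0,-0.5,0]
    - [0,-0.5,0]
    - [0,-0.5,0]
  rot:
    - [0,0,0]
    - [0,0,0]
    - [0,0,0]
    - [0,0,0]
    - [0,0,0]
    - [0,0,0]
    - [0,0,0]
    - [0,0,0]
    - [0,0,0]
    - [0,0,0]
  force: 80

```text
t: 3.65
eef_pos: [0.5005, -0.1936, 0.1232]
ee_rot: [[-0.455, 0.89, 0.003], [0.89, 0.455, 0.001], [-0.0, 0.004, -1.0]]
contact_force: [3.9, 4.5, 4.8]
width: 0.497
finger_force: 80.2
```

```bash
python3 s.py
```

```text
3.65 [ 0.5005 -0.1936  0.1232] yaw 2.044 q [-0.508  0.398 -0.386  0.784  0.003  0.59 ] F [3.89 4.46 4.8 ] T [ 0.79 -0.47 -0.01] 0.49747207440824004 80.2318024635315
dp to z .122: [ 0.8 -1.8  1.2]
```

Request:
carry_out:
  grip: [-1,-1,-1,-1,-1,-1,-1,-1]
  dp:
    - [0,1,1.5]
    - [0,1,3]
    - [0,1,4.5]
    - [0,1,6]
    - [0,1,7]
    - [0,1,7]
    - [0,1,7]
    - [0,1,7]
  rot:
    - [0,0,0]
    - [0,0,0]
    - [0,0,0]
    - [0,0,0]
    - [0,0,0]
    - [0,0,0]
    - [0,0,0]
    - [0,0,0]

```text
t: 4.32
eef_pos: [0.5005, -0.1936, 0.1166]
ee_rot: [[-0.455, 0.89, 0.002], [0.89, 0.455, 0.0], [-0.001, 0.002, -1.0]]
contact_force: [-0.6, 4.5, 10.3]
width: 0.502
finger_force: 80.6
```

```bash
python3 s.py
```

```text
4.3167 [ 0.5005 -0.1936  0.1166] yaw 2.043 q [-0.507  0.407 -0.393  0.77   0.001  0.591] F [-0.56  4.52 10.28] T [0.59 0.27 0.02] 0.5019074168498874 80.60906410217285
dp to z .122: [ 0.8 -1.9 -5.4]
```

The vertical force of 10.3 N matches the spring at about 6.6 mm, so the cap is pressed. Now turning it anticlockwise, which is negative about tool z.

Request:
carry_out:
  grip: [-1,-1,-1,-1,-1,-1,-1,-1,-1,-1,-1,-1,-1,-1,-1,-1]
  dp:
    - [0,0,0]
    - [0,0,0]
    - [0,0,0]
    - [0,0,0]
    - [0,0,0]
    - [0,0,0]
    - [0,0,0]
    - [0,0,0]
    - [0,0,0]
    - [0,0,0]
    - [0,0,0]
    - [0,0,0]
    - [0,0,0]
    - [0,0,0]
    - [0,0,0]
    - [0,0,0]
  rot:
    - [0,0,-0.08]
    - [0,0,-0.16]
    - [0,0,-0.24]
    - [0,0,-0.32]
    - [0,0,-0.4]
    - [0,0,-0.48]
    - [0,0,-0.56]
    - [0,0,-0.64]
    - [0,0,-0.72]
    - [0,0,-0.8]
    - [0,0,-0.88]
    - [0,0,-0.96]
    - [0,0,-1.04]
    - [0,0,-1.08]
    - [0,0,-1.08]
    - [0,0,-1.08]

```text
t: 5.65
eef_pos: [0.5013, -0.1925, 0.1167]
ee_rot: [[-1.0, 0.017, 0.004], [0.017, 1.0, 0.003], [-0.004, 0.003, -1.0]]
contact_force: [1.7, 7.0, 10.0]
width: 0.501
finger_force: 80.5
```

```bash
python3 s.py
python3 - <<'E'
from h import *
im,d=imaging.get_image("side");cv2.imwrite("pics/s2.png",cv2.resize(im[180:330,290:440],(600,600)))
E
```

```text
5.65 [ 0.5013 -0.1925  0.1167] yaw 3.124 q [-0.506  0.406 -0.392  0.77   0.004 -0.489] F [ 1.69  6.98 10.02] T [ 1.23 -0.16  0.07] 0.5007288349703156 80.481516122818
dp to z .122: [ 2.8 -1.3 -5.3]
```

View pics/s2.png

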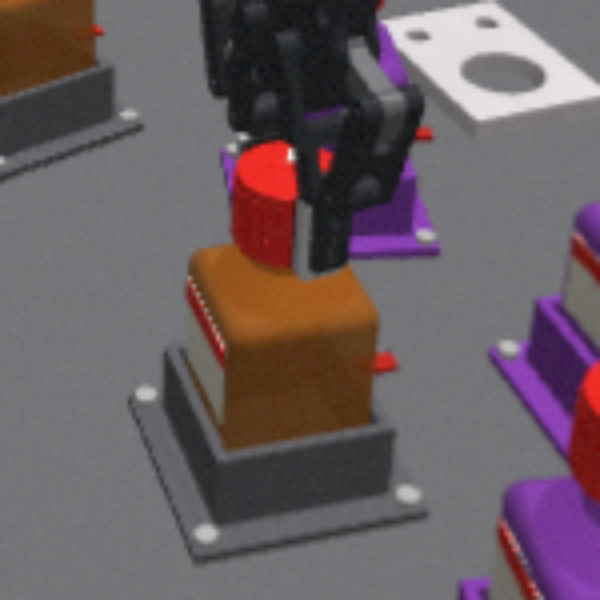

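The cap has turned: the white pointer now points away from the camera. Next I let it rise with the gripper, then open and retreat.

Request:
carry_out:
  grip: [-1,-1,-1,-1,1,1,1,1,1,1,1,1,1]
  dp:
    - [0,0,-2]
    - [0,0,-4]
    - [0,0,-6]
    - [0,0,-6]
    - [0,0,-6]
    - [0,0,-6]
    - [0,0,-6]
    - [0,0,-6]
    - [0,0,-6]
    - [0,0,-6]
    - [0,0,-6]
    - [0,0,-6]
    - [0,0,-6]
  rot:
    - [0,0,0]
    - [0,0,0]
    - [0,0,0]
    - [0,0,0]
    - [0,0,0]
    - [0,0,0]
    - [0,0,0]
    - [0,0,0]
    - [0,0,0]
    - [0,0,0]
    - [0,0,0]
    - [0,0,0]
    - [0,0,0]

```text
t: 6.78
eef_pos: [0.4998, -0.1939, 0.1212]
ee_rot: [[-1.0, 0.019, -0.0], [0.019, 1.0, -0.0], [0.0, -0.0, -1.0]]
contact_force: [0.3, -0.3, 0.5]
width: 0.999
finger_force: 0.0
```

```bash
python3 s.py
```

```text
6.7833 [ 0.4998 -0.1939  0.1212] yaw 3.123 q [-0.508  0.401 -0.387  0.783 -0.    -0.489] F [ 0.3  -0.35  0.48] T [-0.07 -0.01 -0.11] 0.9993262094614721 0.0
dp to z .122: [ 1.3  0.2 -0.8]
```

Request:
carry_out:
  grip: [1,1,1,1,1,1,1,1,1,1,1,1,1,1]
  dp:
    - [0,0,-15]
    - [0,0,-40]
    - [0,0,-70]
    - [0,0,-100]
    - [0,0,-120]
    - [0,0,-120]
    - [30,30,-120]
    - [60,60,-120]
    - [90,90,-120]
    - [120,120,-120]
    - [140,150,-120]
    - [140,150,-120]
    - [140,150,-120]
    - [140,150,-120]
  rot:
    - [0,0,0]
    - [0,0,0]
    - [0,0,0]
    - [0,0,0]
    - [0,0,0]
    - [0,0,0]
    - [0,0,0]
    - [0,0,0]
    - [0,0,0]
    - [0,0,0]
    - [0,0,0]
    - [0,0,0]
    - [0,0,0]
    - [0,0,0]

```text
t: 7.95
eef_pos: [0.3631, -0.0413, 0.2413]
ee_rot: [[-1.0, 0.018, 0.001], [0.018, 1.0, -0.001], [-0.001, -0.001, -1.0]]
contact_force: [0.8, 0.4, -0.1]
width: 0.996
finger_force: 0.0
```

Run:
```python
from h import *
a,d=imaging.get_image("side");b,e=imaging.get_image("top")
cv2.imwrite("pics/f.png",np.hstack([cv2.resize(b[163:227,355:419],(390,390),interpolation=2),cv2.resize(a[185:305,301:421],(390,390),interpolation=2)]))
P=np.array([depthpt("top",u,v,e[v,u]) for v in range(180,212) for u in range(371,403) if e[v,u]>0]);print(np.median(P[(P[:,2]>.148)&(P[:,2]<.17)],0))
h=cv2.cvtColor(b,cv2.COLOR_BGR2HSV)[181:209,373:401];ys,xs=np.nonzero((h[...,1]<90)&(h[...,2]>150))
w=plane("top",xs.mean()+373,ys.mean()+181,.16)
for q in(w[:2],np.array([.5132,-.1949])):print(len(xs),q,np.arctan2(*(q-[.4985,-.1937])[::-1]))
```

```text
[ 0.49797469 -0.19200959  0.15925944]
17 [ 0.50701822 -0.18182535] 0.9485241084014858
17 [ 0.5132 -0.1949] -0.0814520443058696
```

View pics/f.png

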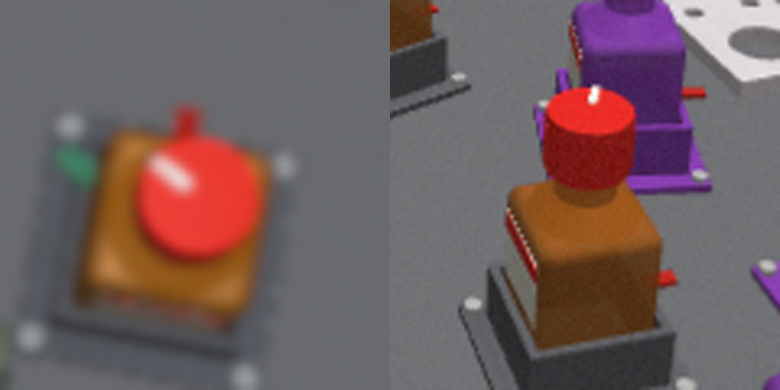

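The pointer has turned about 1.03 rad and now aims at the green tab. The cap top is back at z 0.159, the same as before, and the gripper is clear.

```bash
python3 -c "
from cell import robot
print(robot.close_job())"
```

```text
the job is handed in; nothing more can be done
None
```

The red cap on the amber bottle is unlocked: I pressed it about 6.6 mm down, turned it about 1.03 rad so its pointer is at the green tab, and let it spring back up; the blue-capped bottle was not touched and the job is handed in, with no verdict shown.

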